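# Hold the date-stamp press down on a fish tin

### The job

Slide the low fish tin along the guide rails of the date-stamp press, in under the raised lever, until it is fully home against the black end stop. Then push the red paddle down with the fingertips until the lever is level, so that the spring-mounted stamp presses on the tin's lid, and finish while still holding it there: do not let go, the lever springs up by itself. Do not ram the lever to its bottom, do not tip the tin, and leave the tomato tin, the salt shaker and the spice jar alone.

Things in the scene. Friction and masses are not known exactly. Their poses are not given: they have to be found in the camera images.
- fish_tin: low round food tin, 87 mm diameter, 40 mm high, 0.16 to 0.33 kg, too wide to grasp; it stands between the guide rails near their open end. Origin: centre of its underside
- seat (a point): where the fish tin's origin is when the tin is home against the end stop (26 mm high). Axes of the press: z up, y the feed direction along the channel, x away from the robot. Rails 93 mm apart inside, 17 mm above the channel floor, from 210 mm before the seat. The raised lever (16 mm wide) crosses 12 mm past the seat, its stamp 17 mm above the lid: push the tin from behind with shut fingers, low
- hinge (a point): centre of the lever's hinge pin, 72 mm above the channel floor, 80 mm to +x of the channel's middle line and 12 mm past the seat in y; the lever reaches from here towards -x of the press, over the channel. The hinge cheeks beside it are 52 mm wide over all and rise 86 mm above the channel floor
- paddle (a point): middle of the top face of the red paddle at the lever's free end (56 mm along the lever, 42 mm across, 12 mm thick), 165 mm from the hinge along the lever and 14 mm above the lever's axis; its x points along the lever to the hinge, z out of its top. From rest to level it sinks about 50 mm; holding it level takes about 13 N
- stamp_lever (a joint): lever angle in rad: 0 = at rest, raised 0.30 rad (17 degrees) above level; 0.30 = level; grows as the paddle is pushed down, hard end at 0.42. A spring drives it back to 0. With the tin home the stamp (face 26 mm across, on its own spring with 14 mm travel, about 9 N at level) meets the lid at about 0.21
- tomato_tin: tomato tin, 75 mm diameter, 58 mm high, bystander. Origin: centre of its underside
- salt: white salt shaker, 44 mm diameter, 90 mm high, bystander. Origin: centre of its underside
- spice_jar: spice jar with green cap, 46 mm diameter, 106 mm high, bystander. Origin: centre of its underside
Not all that is in view belongs to the job. What is shaped like the fish_tin but brown or turquoise is not meant.

How it is judged:
By the outcome, as a careful person would: the job done as asked, in the order asked, and still so for the second after the job is handed in, while the arm keeps its last pose, push and grip.
It also fails if it takes over 45 s, if anything falls off the work surface, if the arm or the gripper's body presses on something with over 40 N, if the wrist force passes 120 N, or if a joint passes its speed limit or range.

### The arm

A 6-joint arm with a two-finger parallel gripper is mounted at the origin on a cart in front of the work surface, level with it; the furniture and walls round the work are solid. World frame = base frame: x ahead of the robot, y to its left, z up, the work surface at z = 0. Lengths are in mm, angles in degrees, forces in N, time in s.
With the tool pointing down it reaches from about 325 to 925 mm from the base axis. Payload 3.1 kg.
Tool frame: the origin (TCP) lies at the very end of the fingers, on their centre line; the grasp point (between the pads) lies grasp_offset behind it (grasp_offset is the distance from the TCP to the grasp point, in mm); z points along the fingers, y is the line along which they close (so a half turn about z gives the same grasp; the last joint's range is limited). The gripper opens to 85 mm and grips with 20 to 120 N. Pads are 22 mm wide; open, the fingers measure 114 mm over their backs; the gripper's body (76 mm by 85 mm) begins 54 mm behind the grasp point. The pads swing forward as they close: fully open they stand 13 mm farther back than shut.
Start: joints at [57.342, 12.427, 92.441, -0, 75.132, -6.429], TCP at [276.219, 560.662, 231.3] pointing down, gripper open.
Joint ranges: [-157.48, 157.48], [-44.54, 120.13], [17.64, 146.25], [-64.5, 244.5], [7.68, 150.69], [-147.95, 147.95]. Speed limits (degrees/s): [159.86, 159.86, 180, 180, 180, 180].

### API

Orientations are given as [roll, pitch, yaw] about the fixed x, y, z axes, in that order (R = Rz(yaw) Ry(pitch) Rx(roll)).
In Python, from station import * gives the robot as it stands. Calls block until the motion is done:
- goto(position, orientation): joint-space move of the TCP to a pose.
- move_l(position, attitude=None, speed=150): straight line of the TCP; attitude=None keeps the orientation; speed is the mean speed in mm/s.
- move_j(angles): joint-space move.
- grip(opening, squeeze=None): finger opening in mm; squeeze is the grip in N (None keeps the last); returns when the fingers have stopped.
- wait(seconds).
- solve_ik(position, orientation): joint angles nearest the present ones, or None.
- get_obs(): the state.
- get_image(name): name is "scene" or "top"; returns the picture (384x512x3 uint8, red, green, blue); there is no depth.
- get_calibration(name): a dict with "fx", "fy", "cx", "cy" (pixels), "R" (3x3) and "t" (3): a world point X has camera coordinates R X + t. Camera axes: x right, y down, z forward; pixel columns grow to the right and rows downward; lengths in mm; the calibration is good to about 2 mm. A picture is of the moment at which its call begins. get_calibration takes no time and is no camera call.
A pose or a line that the arm cannot do raises Unreachable and nothing moves.
- sign_off(): hands the job in; it is judged then, once.
Trained networks look in the newest picture that a camera, given by its name, has taken for a name from the list of things; names that differ only in an ending like _2 or _b are one class to them, and where a whole thing is asked for, a point or a joint stands for the part that bears it (a point fixed in the world has none). Each returns a list of dicts, best first, with "score" (0 to 1); they miss things now and then, are a little off and sometimes report something else, mostly with a low value. They report only what shows in the picture. A call takes as long as a camera call. They do not tell look-alikes from the thing itself.
- spot_in(name, camera): "extent" ([centre column, centre row, width, height] in pixels, round what is visible of it).
- regions_of(name, camera): "region" (384x512 bool, what is visible of it) and "extent" ([centre column, centre row, width, height] in pixels, round what is visible of it).
The state is a dict: "t": time; "joint_pos": joint angles; "qvel": joint speeds; "effort": joint torques, N m; "tcp_pos": TCP position; "ee_rot": TCP orientation; "wrist_force": force on the tool from outside, world axes, zero at the start; "moment": the same for the moment, N m; "grip_width": finger opening in mm; "grip_force": force on a finger pad.
Only numpy, scipy, OpenCV 4.12 (cv2) and the standard library are available. Lean on these libraries where they do the work, as an engineer would, in place of code of your own. Each camera call takes 0.05 s, during which the arm holds its last target. There are 200 camera calls.

## Working session

There is one attempt and no reset: what is moved stays moved. The work goes in short steps, each a Python script; the robot and the scene stay as the last script left them, time stands still between calls to the robot, and variables do not carry over. Pictures are saved under pics/ and viewed, at most 10 in all, crops included, and the job is handed in when it is done.

```bash
mkdir -p pics; ls; python3 - <<'E'
from station import *
import cv2,numpy as np
np.set_printoptions(precision=3,suppress=True)
for c in("scene","top"):
    im=get_image(c); cv2.imwrite(f"pics/{c}0.png",im[:,:,::-1]); k=get_calibration(c); print(c,k)
    for n in("fish_tin","seat","hinge","paddle","stamp_lever","tomato_tin","salt","spice_jar"):
        try: print(n,[(np.round(d["extent"],1).tolist(),round(d["score"],2)) for d in spot_in(n,c)])
        except Exception as e: print(n,repr(e))
print(get_obs())
E
```

```text
pics
scene {'fx': 417.51587854852465, 'fy': 417.51587854852465, 'cx': 261.25998927251817, 'cy': 195.15873243234975, 'R': array([[ 0.687, -0.727,  0.001],
       [-0.383, -0.363, -0.85 ],
       [ 0.618,  0.583, -0.528]]), 't': array([-388.141,  341.16 ,  673.129])}
fish_tin [([268.6, 243.7, 39.9, 38.2], 0.96), ([273.0, 312.9, 41.7, 46.7], 0.93), ([324.5, 283.5, 41.6, 42.3], 0.77), ([218.6, 282.9, 40.8, 45.9], 0.64)]
seat [([250.3, 228.2, 134.3, 96.2], 0.9)]
hinge [([252.8, 230.8, 133.0, 95.0], 0.76)]
paddle [([213.8, 199.3, 62.5, 25.5], 0.8)]
stamp_lever [([214.8, 199.1, 61.0, 22.7], 0.75)]
tomato_tin [([132.4, 228.2, 35.5, 38.7], 0.92)]
salt [([376.1, 237.4, 15.6, 32.4], 0.68), ([132.7, 230.2, 35.7, 36.1], 0.46)]
spice_jar [([268.4, 172.9, 18.9, 37.8], 0.7), ([211.5, 196.6, 57.2, 25.5], 0.39)]
top {'fx': 426.042759291595, 'fy': 426.042759291595, 'cx': 251.432122122362, 'cy': 186.71597491327122, 'R': array([[-0.048, -0.999, -0.008],
       [-0.97 ,  0.049, -0.238],
       [ 0.238, -0.004, -0.971]]), 't': array([  58.519,  585.59 , 1090.983])}
fish_tin [([278.5, 257.2, 35.3, 29.3], 0.
[... 254 characters left out ...]
5.3, 20.1, 68.2], 0.89)]
stamp_lever [([218.6, 204.2, 18.9, 71.1], 0.7)]
tomato_tin [([173.9, 275.0, 33.3, 33.0], 0.68), ([217.4, 204.1, 20.9, 72.1], 0.29)]
salt [([330.8, 131.7, 16.6, 20.9], 0.58)]
spice_jar [([197.8, 124.6, 24.2, 31.2], 0.71)]
{'t': 0.9, 'joint_pos': array([57.343, 12.425, 92.439,  0.001, 75.132, -6.428]), 'qvel': array([-0.003,  0.022,  0.112,  0.136, -0.11 , -0.035]), 'effort': array([  0.   , -39.687, -30.427,  -0.   ,   0.   ,  -0.   ]), 'tcp_pos': array([276.209, 560.689, 231.34 ]), 'ee_rot': array([179.996,  -0.001, 153.771]), 'wrist_force': array([ 0.054,  0.381, -0.189]), 'moment': array([-0.072,  0.067,  0.014]), 'grip_force': 0.0, 'grip_width': 85.43272916465406}
```

```bash
python3 - <<'E'
import cv2
a=cv2.imread("pics/scene0.png")[130:350,90:410];cv2.imwrite("pics/s_c.png",cv2.resize(a,(800,550),interpolation=2))
a=cv2.imread("pics/top0.png")[110:290,150:390];cv2.imwrite("pics/t_c.png",cv2.resize(a,(800,600),interpolation=2))
E
```

```text
(no output)
```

View pics/s_c.png

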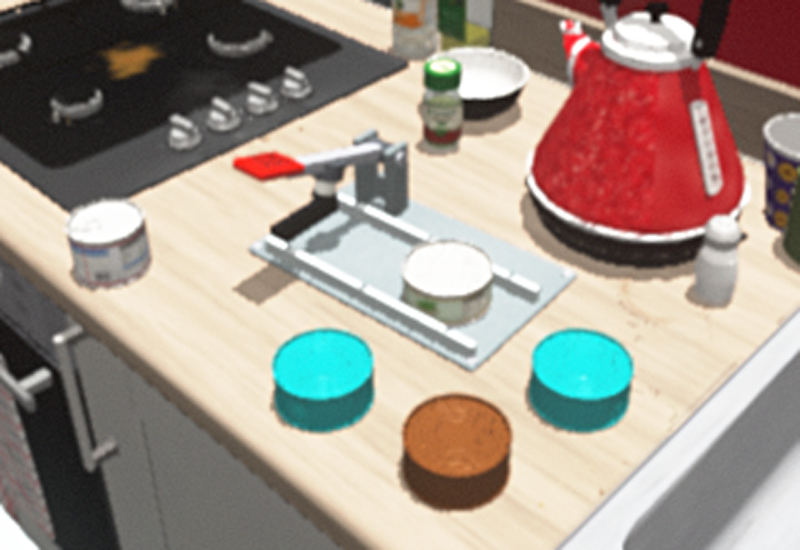

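View pics/t_c.png

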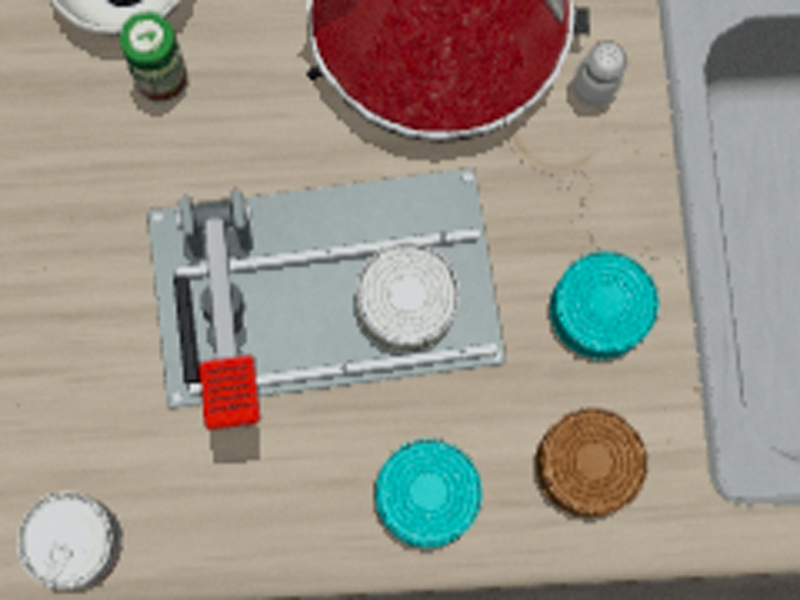

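The scene view shows the white fish tin in the channel at scene pixel (269,242), top pixel (272,199). The turquoise and brown tins are decoys. The paddle is at top pixel (219,228), and the end stop is on the left (+y). Next I'll fit the press pose.

```bash
cat > fit.py <<'E'
from station import *
import cv2,numpy as np
from scipy.optimize import least_squares
np.set_printoptions(precision=2,suppress=True)
C={c:get_calibration(c) for c in("scene","top")}
def proj(c,X):
    k=C[c];p=k["R"]@X+k["t"];return np.array([k["fx"]*p[0]/p[2]+k["cx"],k["fy"]*p[1]/p[2]+k["cy"]])
S=lambda u,v:(90+u/2.5,130+v/2.5)
T=lambda u,v:(150+u*.3,110+v*.3)
h=np.array([80,12,72.]);d=np.array([-np.cos(.3),0,np.sin(.3)]);n=np.array([np.sin(.3),0,np.cos(.3)])
pc=lambda a,b:h+(165+a)*d+14*n+np.array([0,b,0])
w=50  # rail centre
O=[("top",T(480,235),(w,-210,17)),("top",T(497,350),(-w,-210,17)),
("scene",S(473,346),(-w,-210,17)),("scene",S(538,290),(w,-210,17)),
("top",T(200,362),pc(-28,21)),("top",T(254,355),pc(-28,-21)),("top",T(260,424),pc(28,-21)),("top",T(207,430),pc(28,21)),
("scene",S(233,158),pc(28,21)),("scene",S(265,177),pc(28,-21)),("scene",S(303,165),pc(-28,-21)),
]
def W(p,X):
    c,s=np.cos(p[3]),np.sin(p[3]);X=np.asarray(X,float);return np.array([c*X[0]-s*X[1]+p[0],s*X[0]+c*X[1]+p[1],X[2]+p[2]])
f=lambda p:np.concatenate([proj(c,W(p,X))-uv for c,uv,X in O])
if __name__=="__main__":
    r=least_squares(f,[500,100,3,0],loss="soft_l1",x_scale=[100,100,10,.1]);p=r.x
    print(p,np.degrees(p[3]));
    for o,e in zip(O,f(p).reshape(-1,2)):print(o[0],np.array(o[2]),e)
    # tin: centre of region, two views
    obs=[]
    for c,uv in(("scene",(269,242)),("top",(272,199))):
        get_image(c)
        b=min(regions_of("fish_tin",c),key=lambda q:np.hypot(*(np.array(q["extent"][:2])-uv)))
        m=np.argwhere(b["region"]);obs.append((c,m.mean(0)[::-1]));print(c,b["extent"],b["score"],obs[-1][1])
    g=lambda X:np.concatenate([proj(c,X)-uv for c,uv in obs])
    q=least_squares(g,W(p,(0,-140,20)),x_scale=[100,100,10]);print("tin mid",q.x,q.fun)
    c_,s_=np.cos(p[3]),np.sin(p[3]);e=q.x-p[:3];print("tin in press",c_*e[0]+s_*e[1],-s_*e[0]+c_*e[1],e[2])
    print("tin on axis", least_squares(lambda t:g(W(p,(0,t[0],20))),[-140]).x)
    print("paddle",W(p,pc(0,0)),"hinge",W(p,h))
    np.save("p.npy",p)
    for c,nm in(("scene","s"),("top","t")):
        im=np.ascontiguousarray(get_image(c)[:,:,::-1]);im=cv2.resize(im,None,fx=3,fy=3,interpolation=2)
        def L(A,B,col):cv2.line(im,*[tuple(int(v) for v in (proj(c,W(p,X))+.5)*3) for X in(A,B)],col,1,cv2.LINE_AA)
        for s in(1,-1):
            L((s*46.5,-210,17),(s*46.5,43.5,17),(255,0,255));L((s*46.5,-210,0),(s*46.5,43.5,0),(255,0,0))
        L((-46.5,43.5,26),(46.5,43.5,26),(0,255,0));L((0,-210,0),(0,43.5,0),(0,160,0))
        P=[pc(a,b) for a,b in((28,21),(28,-21),(-28,-21),(-28,21))]
        for i in range(4):L(P[i],P[i-1],(255,255,0))
        L(h,h+165*d,(0,255,255))
        u,v=(450,470) if nm=="s" else(520,450)
        cv2.imwrite(f"pics/{nm}_fit.png",im[v:v+450,u:u+560] if nm=="s" else im[v:v+350,u:u+500])
E
python3 fit.py
```

```text
[544.6  110.59   6.47   0.09] 5.204340254603308
top [  50 -210   17] [ 0.5  -0.68]
top [ -50 -210   17] [ 1.21 -0.91]
scene [ -50 -210   17] [0.16 0.46]
scene [  50 -210   17] [-0.86  0.32]
top [-46.74  33.   125.86] [-0.14 -0.07]
top [-46.74  -9.   125.86] [ 0.1  -0.26]
top [-100.24   -9.    142.41] [ 0.56 -0.91]
top [-100.24   33.    142.41] [-0.42 -0.34]
scene [-100.24   33.    142.41] [-2.31  0.58]
scene [-100.24   -9.    142.41] [-2.11 -0.85]
scene [-46.74  -9.   125.86] [0.03 0.24]
scene [268.2, 244.9, 38.2, 37.9] 0.71 [268.92 242.35]
top [272.4, 198.7, 33.2, 33.5] 0.8 [271.97 198.5 ]
tin mid [561.97 -26.97  28.2 ] [-0.25  0.06  0.18 -0.25]
tin in press 4.812272419525247 -138.56592331983055 21.725615395335616
tin on axis [-139.18]
paddle [470.33 115.87 140.61] hinge [623.19 129.8   78.47]
```

View pics/s_fit.png

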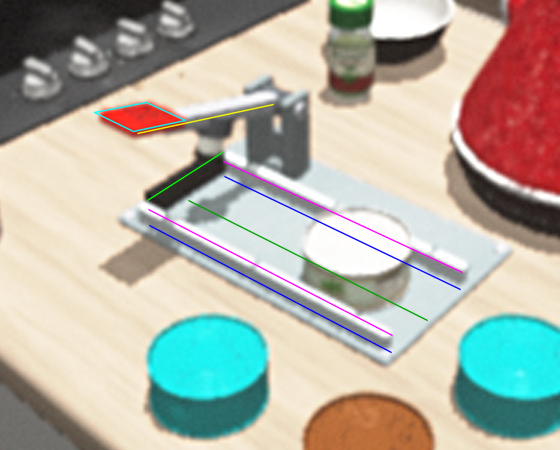

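View pics/t_fit.png

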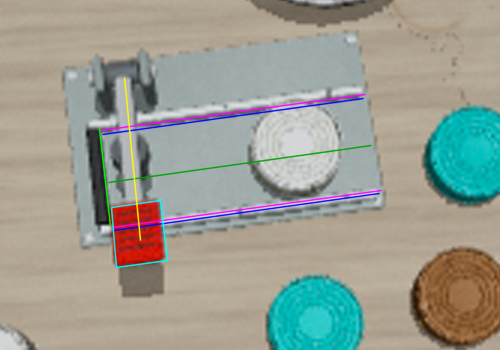

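The fit is close, but the yaw and x are a little low: the far rail and the lever show offsets of about 1–2 px. I'll zoom in for better picks.

```bash
python3 - <<'E'
import cv2
a=cv2.imread("pics/top0.png")[165:240,195:305]
cv2.imwrite("pics/tz.png",cv2.resize(a,(770,525),interpolation=cv2.INTER_CUBIC))
a=cv2.imread("pics/scene0.png")[180:280,185:325]
cv2.imwrite("pics/sz.png",cv2.resize(a,(770,550),interpolation=cv2.INTER_CUBIC))
E
```

```text
(no output)
```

View pics/tz.png

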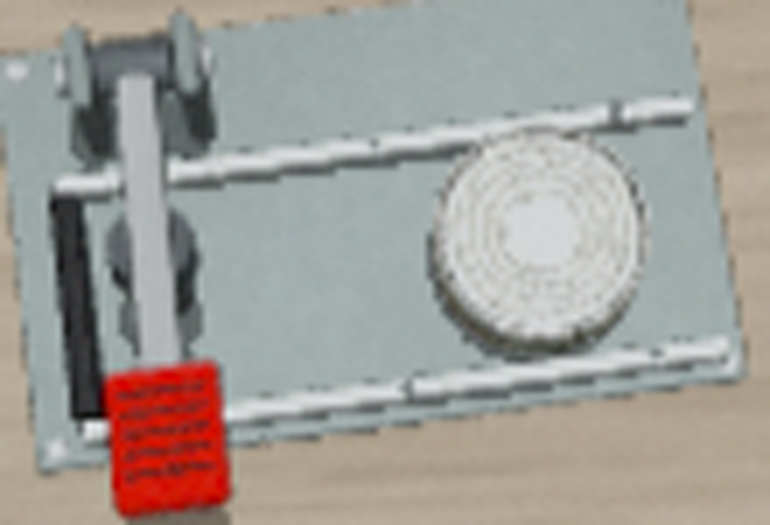

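View pics/sz.png

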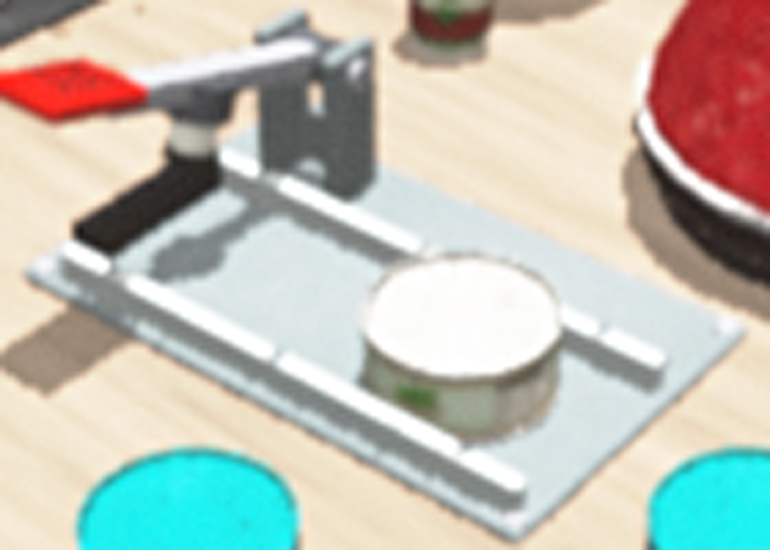

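```bash
cat > fit2.py <<'E'
from fit import *
T=lambda u,v:(195+u/7-.5,165+v/7-.5)
S=lambda u,v:(185+u/5.5-.5,180+v/5.5-.5)
def O(w,e):return [("top",T(691,105),(w,-210,17)),("top",T(728,349),(-w,-210,17)),("top",T(57,188),(w,e,17)),("top",T(88,431),(-w,e,17)),
("scene",S(517,484),(-w,-210,17)),("scene",S(657,362),(w,-210,17)),("scene",S(70,248),(-w,e,17)),("scene",S(226,156),(w,e,17)),
("top",T(84,196),(44,43.5,26)),("top",T(103,415),(-44,43.5,26)),
("top",T(106,372),pc(-28,21)),("top",T(217,359),pc(-28,-21)),("top",T(230,500),pc(28,-21)),("top",T(118,515),pc(28,21)),
("scene",S(147,97),pc(-28,-21)),("scene",S(55,120),pc(28,-21)),("scene",S(80,60),pc(-28,21))]
f=lambda p:np.concatenate([proj(c,W(p,X))-uv for c,uv,X in O(p[4],p[5])])
p=least_squares(f,[545,110,6,.1,50,55],loss="soft_l1",x_scale=[100,100,10,.1,10,10]).x
print(p,np.degrees(p[3]))
for o,e in zip(O(p[4],p[5]),f(p).reshape(-1,2)):print(o[0],np.array(o[2]),e)
c_,s_=np.cos(p[3]),np.sin(p[3]);e=np.array([561.97,-26.97,28.2])-p[:3];print("tin in press",c_*e[0]+s_*e[1],-s_*e[0]+c_*e[1],e[2])
print("paddle",W(p,pc(0,0)));np.save("p.npy",p)
E
python3 fit2.py
```

```text
[547.04 112.56   4.67   0.09  50.43  49.78] 4.963210478972755
top [  50.43 -210.     17.  ] [ 0.57 -0.17]
top [ -50.43 -210.     17.  ] [ 0.97 -0.51]
top [50.43 49.78 17.  ] [0.75 0.03]
top [-50.43  49.78  17.  ] [0.22 0.26]
scene [ -50.43 -210.     17.  ] [0.47 1.3 ]
scene [  50.43 -210.     17.  ] [0.3  0.89]
scene [-50.43  49.78  17.  ] [-0.86  0.97]
scene [50.43 49.78 17.  ] [-2.09  0.44]
top [44.  43.5 26. ] [-1.02  0.07]
top [-44.   43.5  26. ] [-0.27 -0.52]
top [-46.74  33.   125.86] [-0.59  0.05]
top [-46.74  -9.   125.86] [-0.04 -0.31]
top [-100.24   -9.    142.41] [ 0.25 -0.45]
top [-100.24   33.    142.41] [-0.61 -0.3 ]
scene [-46.74  -9.   125.86] [ 0.22 -0.97]
scene [-100.24   -9.    142.41] [-0.39 -1.5 ]
scene [-46.74  33.   125.86] [-0.31 -0.06]
tin in press 2.8037459461185943 -140.3016215390941 23.528735496007332
paddle [472.78 118.16 138.81]
```

```bash
cat > push.py <<'E'
from fit import *
p=np.load("p.npy"); yaw=np.degrees(p[3])
def st(s=""):
    o=get_obs();print(s,round(o["t"],2),o["tcp_pos"],"F",o["wrist_force"],"g",round(o["grip_width"],1));return o
E
cat > a.py <<'E'
from push import *
grip(0,30)
A=[180,0,yaw+90]
P=lambda y,z:W(p,(1.,y,z)).tolist()
q=solve_ik(P(-207,230),A);print(q,solve_ik(P(-57,11),A))
goto(P(-207,200),A);st("above")
move_l(P(-207,11),speed=150);st("down")
move_l(P(-190,11),speed=60);st("touch?")
get_image("top");im=get_image("top");cv2.imwrite("pics/a.png",cv2.resize(im[165:250,195:315,::-1],(720,510)))
E
python3 a.py
```

```text
[-16.4    6.05  99.34   0.    74.61 -21.36] [ -1.47  20.37 108.86  -0.    50.77  -6.43]
above 4.5 [566.1  -92.72 204.71] F [0.29 1.06 0.28] g 0.1
down 5.91 [567.04 -93.86  16.83] F [ 0.71 -0.28  0.58] g 0.0
touch? 6.34 [564.43 -75.97  15.87] F [-0.54 -0.68  0.25] g 0.2
```

View pics/a.png

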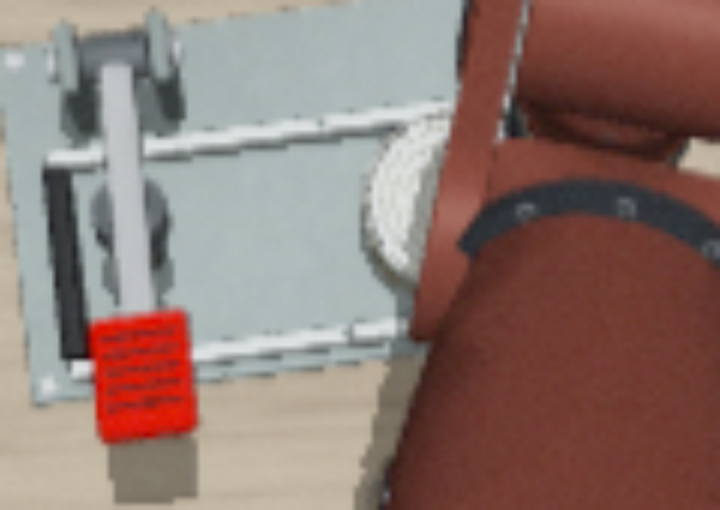

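The tin is just ahead of the shut fingers, and the lever and arm are clear. Pushing now.

```bash
cat > b.py <<'E'
from push import *
P=lambda y,z:W(p,(1.,y,z)).tolist()
for y in(-160,-110,-70):
    move_l(P(y,11),speed=60)
    o=st(y)
    if np.linalg.norm(o["wrist_force"])>15:raise SystemExit("force")
y=-70
while y<-46:
    y+=2;move_l(P(y,11),speed=25);o=get_obs();f=o["wrist_force"];fy=f@np.array([-np.sin(p[3]),np.cos(p[3]),0])
    print(y,round(fy,1),f)
    if fy<-8 or np.linalg.norm(f)>15:break
st("end")
for c in("top","scene"):
    im=get_image(c);cv2.imwrite(f"pics/b_{c}.png",cv2.resize(im[165:250,195:315,::-1] if c=="top" else im[160:290,170:340,::-1],(720,510)))
E
python3 b.py
```

```text
-160 7.09 [561.79 -46.18  15.66] F [ 0.18 -0.6   0.05] g -0.2
-110 8.07 [557.38   3.34  15.55] F [0.38 0.39 1.5 ] g 0.1
-70 8.89 [554.15  43.26  15.74] F [0.72 0.16 0.34] g -0.2
-68 0.2 [0.61 0.29 0.7 ]
-66 -1.4 [ 1.09 -1.27  0.5 ]
-64 -1.2 [-0.48 -1.24  0.31]
-62 -0.5 [ 0.35 -0.5  -0.16]
-60 -0.3 [ 0.15 -0.26  0.33]
-58 -1.1 [ 0.7  -1.05  0.47]
-56 -1.0 [-0.15 -1.06  1.18]
-54 -2.7 [ 0.35 -2.63  0.37]
-52 -8.1 [ 0.56 -8.09  1.07]
end 11.14 [553.09  58.79  15.87] F [ 0.56 -8.09  1.07] g -0.3
```

View pics/b_scene.png

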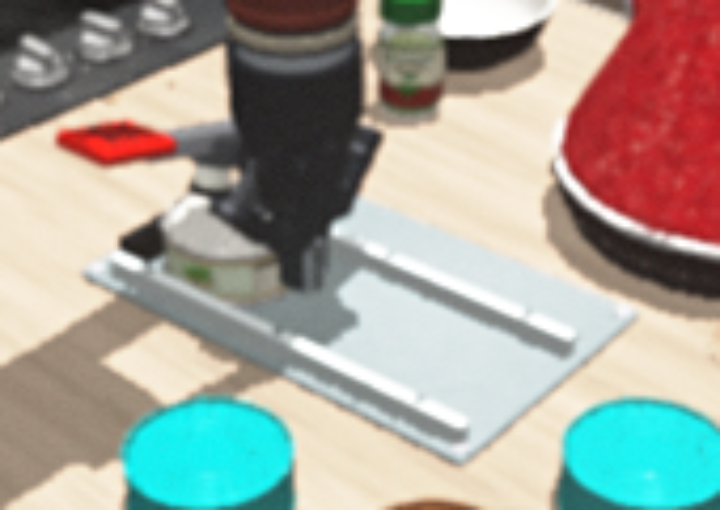

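The tin sits against the stop: the force rose exactly at the predicted place, with about -54 mm expected. I'll press lightly once more, retreat, and check from above and from the side.

```bash
cat > c.py <<'E'
from push import *
P=lambda y,z:W(p,(1.,y,z)).tolist()
move_l(P(-50.5,11),speed=25);wait(.2);st("seat")
move_l(P(-75,11),speed=100)
move_l(P(-90,200),speed=250)
A=[180,0,yaw+90]
c=W(p,(80-165*np.cos(.3)+4.1,12,200));goto(c.tolist(),A);st("over paddle")
im=get_image("scene")
cv2.imwrite("pics/c1.png",cv2.resize(im[180:280,185:325,::-1],(770,550),interpolation=2))
E
python3 c.py
```

```text
seat 11.69 [553.4   58.9   16.08] F [  1.04 -12.53  -0.41] g 0.3
over paddle 13.57 [471.42 118.54 202.94] F [-0.71 -0.32  0.2 ] g -0.1
```

View pics/c1.png

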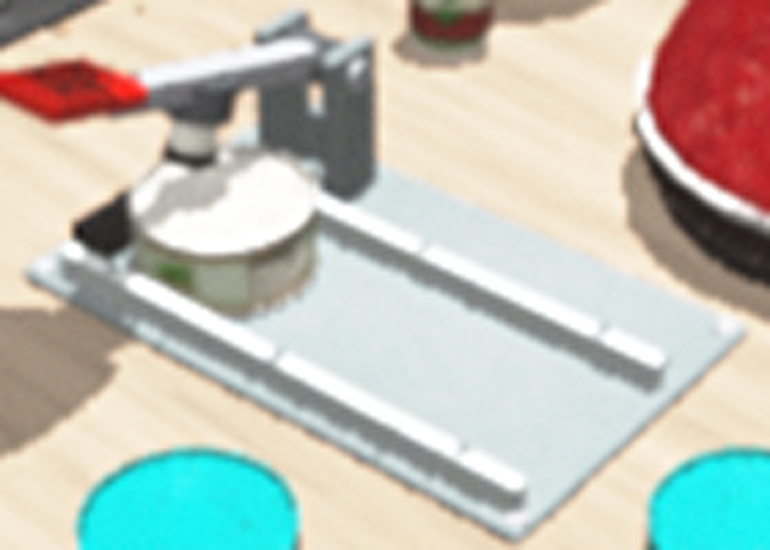

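The tin is upright and home against the black stop, with the stamp above its lid. Next I'll press the paddle.

```bash
cat > d.py <<'E'
from push import *
X=lambda th:80-165*np.cos(.3-th)+14*np.sin(.3-th)
Z=lambda th:72+165*np.sin(.3-th)+14*np.cos(.3-th)
Q=lambda th,dz=0:W(p,(X(th),12,Z(th)+dz)).tolist()
move_l(Q(0,15),speed=100);st("pre")
dz=15
while dz>-8:
    dz-=1.5;move_l(Q(0,dz),speed=30);o=get_obs()
    if o["wrist_force"][2]>2.5:break
o=st(f"contact dz={dz}")
for th in(.06,.12,.18,.22,.25):
    move_l(Q(th),speed=40);o=st(th)
    if o["wrist_force"][2]>30:raise SystemExit("force")
wait(.3);st("hold")
im=get_image("scene");cv2.imwrite("pics/d.png",cv2.resize(im[160:290,150:320,::-1],(720,550),interpolation=2))
E
python3 d.py
```

```text
pre 14.28 [473.24 117.91 153.95] F [0.62 0.5  0.15] g -0.1
contact dz=3.0 16.27 [473.17 118.22 142.56] F [-1.63  0.65  3.6 ] g 0.2
0.06 16.74 [469.97 117.95 130.39] F [-0.56  0.02  5.96] g 0.1
0.12 17.14 [467.49 117.74 121.14] F [-0.58  0.24  7.64] g 0.0
0.18 17.54 [465.31 117.56 111.6 ] F [-2.37  0.02  7.52] g -0.3
0.22 17.86 [464.2  117.47 105.45] F [-2.84 -0.54  9.14] g -0.1
0.25 18.13 [463.51 117.41 100.76] F [-2.42 -1.01 10.77] g 0.2
hold 18.43 [463.54 117.41 100.87] F [-1.85 -0.55 10.85] g -0.1
```

```bash
cat > e.py <<'E'
from push import *
X=lambda th:80-165*np.cos(.3-th)+14*np.sin(.3-th)
Z=lambda th:72+165*np.sin(.3-th)+14*np.cos(.3-th)
Q=lambda th,dz=0:W(p,(X(th),12,Z(th)+dz)).tolist()
for th in(.28,.30,.312):
    move_l(Q(th),speed=25);o=st(th)
    if o["wrist_force"][2]>30:raise SystemExit("force")
wait(.4);st("hold")
im=get_image("scene");cv2.imwrite("pics/e.png",cv2.resize(im[160:270,160:310,::-1],(780,572),interpolation=2))
E
python3 e.py
```

```text
0.28 18.83 [462.96 117.36  96.1 ] F [-4.33 -0.67 12.59] g -0.1
0.3 19.12 [462.66 117.33  92.94] F [-3.24 -0.65 11.8 ] g 0.3
0.312 19.37 [462.55 117.32  91.23] F [-4.14 -1.31 14.28] g 0.2
hold 19.77 [462.56 117.33  91.25] F [-4.75 -0.52 15.14] g -0.0
```

View pics/e.png

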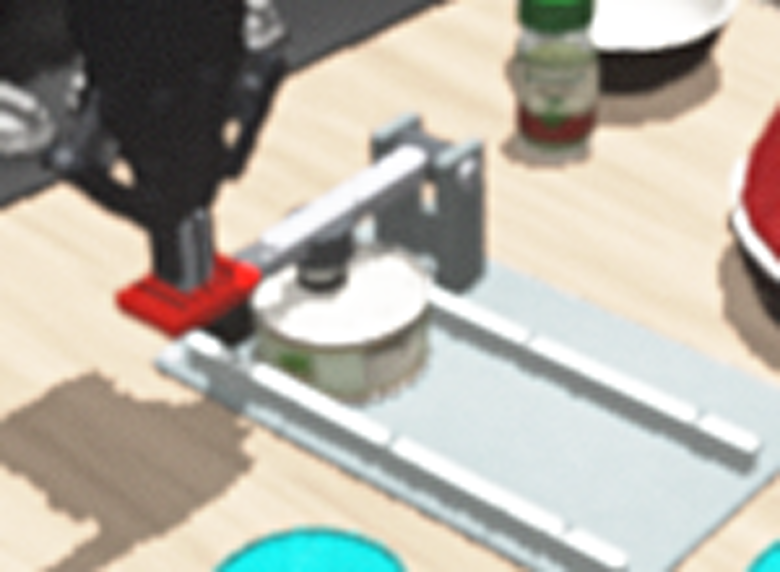

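The lever is level within my measurement, the stamp is on the lid, and the fingers rest mid-paddle at about 14 N. I'm handing it in while still holding.

```bash
python3 -c "
from station import *
print(sign_off())"
```

```text
the job is handed in; nothing more can be done
None
```

The fish tin is home against the end stop with the stamp pressing on its lid, and I handed the job in with the fingertips holding the paddle level to within about 1 mm at about 15 N; the judge's result was not shown.

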